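Pin and grease the hinge of the tile-breaking press

TASK

Put the breaker arm of the tile press back in service: take the headed hinge pin out of its wooden stand and push it down through the aligned fork and lug holes until its head is seated on the fork. Then take the push grease gun and press it squarely onto the tilted grease nipple until it snaps home, and go on pushing so that the nipple stays sunk well in against its spring: finish like that, with the gun still gripped and pressed on. Do not shove or knock over the other loose things on the bench.

Things in the scene. Friction and masses are not known exactly. Their poses are not given: they have to be found in the camera images.
- pin_stand: Fixed wooden block 60 x 100 x 30 mm (x, y, z) standing on the bench; origin at the centre of its underside. The hinge pin stands in a hole 25 mm towards the block's -y, 22 mm deep, 2.5 mm wider than the pin. A fixed hex stud 22 mm across, top 40 mm above the bench, sticks out 27 mm towards +y.
- pin: Loose plain steel headed hinge pin, upright, 0.12 kg: shaft 14 mm diameter, 58 mm long, foot tapered to 9 mm over the last 6 mm; round head 24 mm diameter, 16 mm high. Origin at the centre of the foot, z up along the pin to the head. In its stand the foot is 8 mm above the bench, so the head spans 66 to 82 mm above the bench.
- pin_shoulder (a point): Point on the pin's axis at the underside of its head, 58 mm above the foot; axes as the pin.
- press: Fixed grey steel tile-breaking press; origin on the bench under the middle of its base plate (100 x 240 x 8 mm, long side along y). The fork (50 x 46 mm plates, arm's lug between, web at its +y side) stands 60 mm towards +y, nothing on it above 72 mm; the breaker arm runs from it to +x, 145 mm out. The round boss with the tilted grease nipple is 65 mm towards -y.
- fork_hole (a point): Centre of the mouth of the fork's vertical hole, on the fork's top face, 72 mm above the bench; z up, axes as the press. Three plates are bored in line: 60-72, 41-57 and 26-38 mm above the bench; hole 16.5 mm diameter, free below to 8 mm.
- nipple_tip (a point): Centre of the nipple's flat tip, moving with it; z points out along the nipple's axis, leaning 0.42 rad from vertical towards the press's -x. The brass nipple is 18 mm diameter and stands 40 mm out of its boss (34 mm diameter), its last 9 mm tapered to 8 mm. Two small sprung wedges in its sides, 15 mm below the tip, go in under the gun's mouth and snap out inside the gun.
- nipple (a joint): How far the nipple is sunk along its axis into its boss, 0 (out) to 0.010 m (stop). A spring pushes it out with about 5.4 N at 0 and 0.9 N more per mm. Snapping the gun on takes about 10 to 12 N, so the nipple first sinks some 7 mm with the gun not yet home, then springs back into it at the snap; push on after that.
- gun: Loose push grease gun, 0.3 kg, standing upright on its mouth on the bench: steel collar 36 mm diameter from 0 to 34 mm, then a square black grip 24 x 24 mm (flats along its x and y) from 34.5 to 80.5 mm, and a steel button 18 mm diameter to 85.5 mm. Origin at the centre of the mouth (underside), z up towards the grip. The bore is 20.4 mm wide, flared at the mouth, and 28 mm deep.
- gun_bore_end (a point): Centre of the closed end of the gun's bore, 28 mm above the mouth, axes as the gun. When the gun is snapped home it meets the nipple's tip.
- maroon_tiles: Bystander: loose stack of maroon tiles 100 x 100 x 44 mm, origin under its centre.
- clay_tiles: Bystander: loose stack of small clay tiles 60 x 50 x 33 mm, origin under its centre.
- hammer: Bystander: hammer about 240 mm long lying on the bench along its x, origin on its underside.
- jar: Bystander: jar 70 mm diameter, 90 mm high, origin under its centre.
- cup: Bystander: terracotta bowl 84 mm diameter, 75 mm high, origin under its centre.
Not all that is in view belongs to the job. What is shaped like the pin but blue or red is not meant.

How it is judged:
By the outcome, as a careful person would: the job done as asked, in the order asked, and still so for the second after the job is handed in, while the arm keeps its last pose, push and grip.
It also fails if it takes over 56 s, if anything falls off the work surface, if the arm or the gripper's body presses on something with over 40 N, if the wrist force passes 120 N, or if a joint passes its speed limit or range.

ROBOT

A 6-joint arm with a two-finger parallel gripper is mounted at the origin on the work surface. World frame = base frame: x ahead of the robot, y to its left, z up, the work surface at z = 0. Lengths are in m, angles in rad, forces in N, time in s.
With the tool pointing down it reaches from about 0.425 to 1.125 m from the base axis. Payload 14.9 kg.
Tool frame: the origin (TCP) lies at the very end of the fingers, on their centre line; the grasp point (between the pads) lies 19 mm behind it (bot.hold_point_z is the z of the grasp point in the tool frame, in m); z points along the fingers, y is the line along which they close (so a half turn about z gives the same grasp; the last joint's range is limited). The gripper opens to 91 mm and grips with 3 to 60 N. Pads are 32 mm wide; open, the fingers measure 118 mm over their backs; the gripper's body (76 mm by 178 mm) begins 60 mm behind the grasp point.
Start: joints at [1.107, 0.379, 1.734, -0, 1.028, -0.033], TCP at [0.292, 0.636, 0.214] pointing down, gripper open.
Joint ranges: [-2.77, 2.77], [-0.74, 2.19], [0, 2.66], [-1.06, 4.2], [0.31, 2.87], [-3.08, 3.08]. Speed limits (rad/s): [1.89, 1.89, 2.39, 3.14, 3.14, 3.14].

INTERFACE

Orientations are given as a unit quaternion [x, y, z, w].
In Python, from cell import bot gives the robot as it stands.
- The arm moves only by the tool step_arm, never from a script. Its argument "deltas" is a list of rows, each a list of 3 entries, a list of its own where there are three numbers: the opening, from 0 (shut) to 1 (fully open), then the shift along the tool's x, y, z in units of 100 mm (1.0 is 100 mm), then the turn, a rotation vector about the tool's x, y, z in units of 90 degrees (1.0 is 90 degrees). A call has 1 to 8 rows; each row is the pose to reach, as a shift and turn from the pose commanded when the call began, along the tool's axes at that moment; what a row does not reach only later rows make up. A row lasts 1/12 s, in which the tool goes at most 41.7 mm and 7.16 degrees, less where a joint would pass 70% of its speed; a pose out of reach is approached as far as the arm can. A call with a number of a shift or a turn outside -1 to 1 is refused whole. A call with a gripper value outside its range is refused whole. The fingers move at their own pace and stop on an object; "squeeze" is the grip in N (left out, the last holds). Time passes only in rows, so rows that repeat a pose let the fingers close. It gives the time, the measured TCP pose, the force, the opening and the grip force at its end, in the units of the state.
- bot.get_obs(): the state, without advancing time (a new reading comes with each control period).
- bot.capture(name): name is "scene" or "top" or "wrist"; returns a dict with "pixels" (480x640x3 uint8, red, green, blue), "mtx" (3x3 intrinsics, pixels), "extrinsics" (4x4, takes a point from camera to world coordinates); the wrist camera has in their place "tool_from_camera" (4x4, takes a point from camera to tool coordinates, whose origin is the TCP and whose axes are the flange's). Camera axes: x right, y down, z forward; pixel columns grow to the right and rows downward; lengths in m; the calibration is good to about 2 mm. A picture is of the moment at which its call begins: read the wrist's pose just before it. There is no depth.
- bot.job_done(): hands the job in; it is judged then, once.
The state is a dict: "time": time; "joint_pos": joint angles; "qvel": joint speeds; "tau": joint torques, N m; "eef_pos": TCP position; "eef_rot": TCP orientation; "force": force on the tool from outside, world axes, zero at the start; "moment": the same for the moment, N m; "opening": finger opening in m; "grasp_force": force on a finger pad.
Only numpy, scipy, OpenCV 4.12 (cv2) and the standard library are available. Lean on these libraries where they do the work, as an engineer would, in place of code of your own. Each camera call takes 0.05 s, during which the arm holds its last target. There are 200 camera calls.

## Working session

There is one attempt and no reset: what is moved stays moved. The work goes in short steps, Python scripts to look and compute and a tool call to move; the robot and the scene stay as the last step left them, time stands still between calls to the robot, and variables do not carry over. Pictures are saved under pics/ and viewed, at most 10 in all, crops included, and the job is handed in when it is done.

Besides the shell and the picture viewer there is one more tool, called after "Call:" as a command line: name --argument value ..., lists and objects as JSON in quotes. step_arm: Moves the arm, as the interface text tells. Shifts and turns lie within -1 to 1; 1 stands for 100 mm of shift or 90 degrees of turn. Its arguments: {"type":"object","properties":{"deltas":{"type":"array"},"squeeze":{"type":"number"}},"required":["deltas"]}

```bash
ls; mkdir -p pics
python3 - <<'E'
from cell import bot
import cv2,json,numpy as np,pickle
o=bot.get_obs();print({k:np.round(v,4).tolist() for k,v in o.items()}, bot.hold_point_z)
d={}
for n in("scene","top"):
    c=bot.capture(n);cv2.imwrite(f"pics/{n}0.png",c["pixels"][:,:,::-1]);d[n]=c
    print(n,np.round(c["mtx"],1).tolist(),np.round(c["extrinsics"],4).tolist())
pickle.dump(d,open("cams.pkl","wb"))
E
```

```text
pics
{'time': 0.0, 'joint_pos': [1.1067, 0.3794, 1.7348, 0.0, 1.0285, -0.0333], 'qvel': [0.0003, -0.0005, 0.0007, 0.0002, 0.0001, -0.0001], 'tau': [-0.0029, -76.3692, -43.4379, 0.0649, 0.0424, -0.0001], 'eef_pos': [0.2921, 0.6357, 0.2133], 'eef_rot': [0.2138, 0.9769, -0.0005, -0.0001], 'force': [-0.026, 0.0214, 0.3526], 'moment': [0.0252, 0.0237, 0.0049], 'grasp_force': 0.0, 'opening': 0.0912} -0.0188
scene [[616.8, 0.0, 308.3], [0.0, 616.8, 243.8], [0.0, 0.0, 1.0]] [[-0.8064, 0.3002, -0.5095, 1.3277], [0.5912, 0.4308, -0.6818, 1.0514], [0.0148, -0.8511, -0.5249, 0.8978], [0.0, 0.0, 0.0, 1.0]]
top [[571.4, 0.0, 322.2], [0.0, 571.4, 235.8], [0.0, 0.0, 1.0]] [[0.019, -0.9892, 0.1451, 0.4118], [-0.9997, -0.0164, 0.0191, -0.0128], [-0.0165, -0.1454, -0.9892, 1.146], [0.0, 0.0, 0.0, 1.0]]
```

View pics/top0.png

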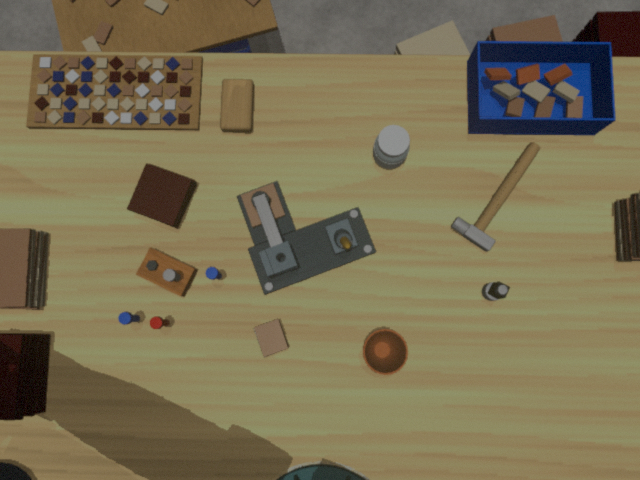

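View pics/scene0.png

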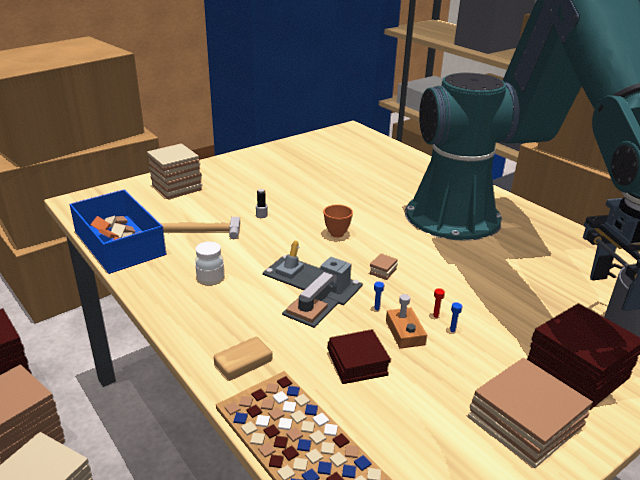

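Top view shows the pin at about (170,275), fork hole (281,257), nipple (346,243) and gun (497,291). A blue decoy stands at (213,273), close to the stand. Next I'll enlarge these areas.

```bash
cat > h.py <<'E'
import cv2,numpy as np,pickle
def crop(im,x,y,w,h,s): return cv2.resize(im[y:y+h,x:x+w],None,fx=s,fy=s,interpolation=cv2.INTER_CUBIC)
def ray(c,u,v):
    E=c["extrinsics"];d=np.linalg.inv(c["mtx"])@[u,v,1];return E[:3,3],E[:3,:3]@d
def onz(c,u,v,z):
    o,d=ray(c,u,v);return o+d*(z-o[2])/d[2]
def proj(c,p):
    E=np.linalg.inv(c["extrinsics"]);q=c["mtx"]@(E[:3,:3]@np.array(p)+E[:3,3]);return q[:2]/q[2]
def tri(c1,u1,v1,c2,u2,v2):
    o1,d1=ray(c1,u1,v1);o2,d2=ray(c2,u2,v2)
    t=np.linalg.lstsq(np.c_[d1,-d2],o2-o1,rcond=None)[0]
    a,b=o1+t[0]*d1,o2+t[1]*d2;return (a+b)/2,np.linalg.norm(a-b)
E
python3 - <<'E'
from h import *
t=cv2.imread("pics/top0.png");s=cv2.imread("pics/scene0.png")
a=crop(t,130,230,100,60,4);b=crop(t,230,170,150,130,4)[:, :600]
c=crop(t,470,265,50,50,4)
o=np.zeros((600,800,3),np.uint8)
o[:520,:600]=crop(t,230,170,150,130,4);o[0:200,600:800]=c
o[200:440,600:800]=crop(t,150,230,50,60,4)
cv2.imwrite("pics/c1.png",o)
o=np.zeros((600,800,3),np.uint8)
o[:400,:600]=crop(s,255,230,150,100,4)[:, :600]
o[:240,600:]=crop(s,240,175,50,60,4);o[240:500,600:]=crop(s,385,285,50,65,4)
cv2.imwrite("pics/c2.png",o)
E
```

```text
(no output)
```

View pics/c1.png

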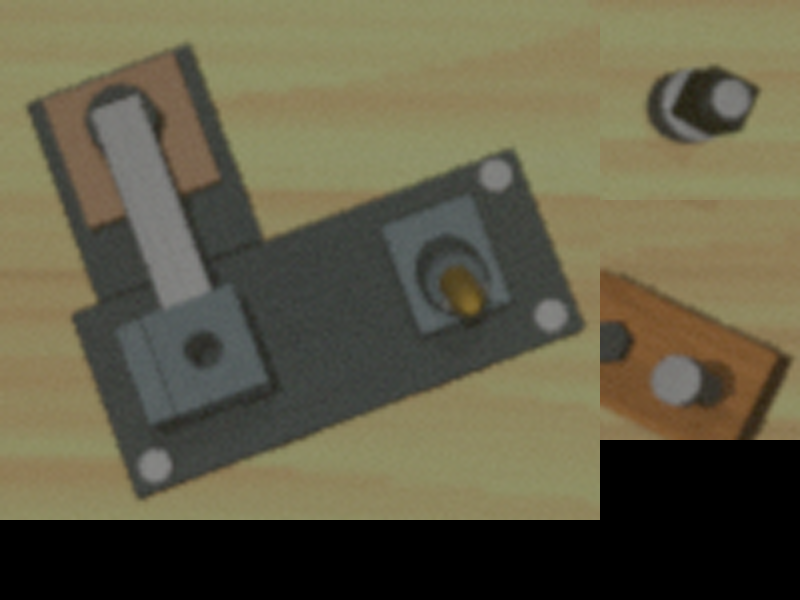

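View pics/c2.png

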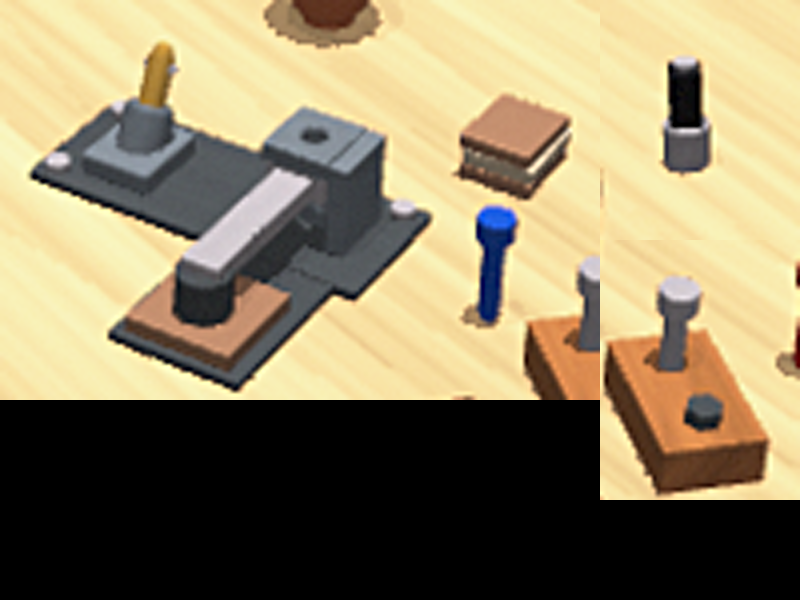

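Crops (top frame pixels): hole mouth (281,257), pin head top (169,275), gun button (503,290), plate corners (248.5,248),(265,294),(375.5,251),(358.5,207). The same points are visible in the scene view: hole (333.5,263.5), pin head (405,297), button (261,190.5), nipple tip (295.5,241).

```bash
cat > m.py <<'E'
from h import *
d=pickle.load(open("cams.pkl","rb"));T,S=d["top"],d["scene"]
r=lambda x:np.round(x,4).tolist()
f=lambda x,y,ox,oy:(ox+(x+.5)/4-.5,oy+(y+.5)/4-.5)
P=lambda n,z,a,b:print(n,'top@z',r(onz(T,*a,z)),'scene@z',r(onz(S,*b,z)),'tri',*map(r,tri(T,*a,S,*b)))
P('hole',.072,f(204,350,230,170),f(315,135,255,230))
P('pin',.082,f(676-600,380-200,150,230),f(680-600,288-240,385,285))
P('gun',.0855,f(733-600,100,470,265),f(684-600,63,240,175))
P('niptip?',.08,f(470,302,230,170),f(163,44,255,230))
cs=[onz(T,*f(x,y,230,170),.008) for x,y in((74,313),(140,498),(583,326),(514,150))]
c=np.mean(cs,0);print('plate centre',r(c))
yv=cs[0]+cs[1]-cs[2]-cs[3];xv=cs[0]-cs[1]+cs[3]-cs[2]
print('len',r([np.linalg.norm(yv)/2,np.linalg.norm(xv)/2]),'yaw from y',np.arctan2(-yv[0],yv[1]),'from x',np.arctan2(xv[1],xv[0]))
yaw=np.arctan2(-yv[0],yv[1]);ex=np.array([np.cos(yaw),np.sin(yaw),0]);ey=np.array([-ex[1],ex[0],0])
b=c*[1,1,0];print('pred hole',r(b+.06*ey+[0,0,.072]));boss=b-.065*ey;print('boss axis',r(boss))
E
python3 m.py
```

```text
hole top@z [0.5271, 0.0859, 0.072] scene@z [0.5296, 0.0867, 0.072] tri [0.5278, 0.0856, 0.0707] 0.0014
pin top@z [0.4895, 0.2939, 0.082] scene@z [0.4923, 0.2944, 0.082] tri [0.4902, 0.2937, 0.0807] 0.0017
gun top@z [0.4725, -0.3268, 0.0855] scene@z [0.4778, -0.322, 0.0855] tri [0.4732, -0.3284, 0.0814] 0.0011
niptip? top@z [0.551, -0.0393, 0.08] scene@z [0.5517, -0.042, 0.08] tri [0.5518, -0.04, 0.0809] 0.0022
plate centre [0.5497, 0.0297, 0.008]
len [0.2368, 0.0974] yaw from y 0.3822968819916876 from x 0.3771296404949886
pred hole [0.5273, 0.0854, 0.072]
boss axis [0.5739, -0.0306, 0.0]
```

Call:
step_arm --deltas '[[0.55,[-0.4,-0.28,0],[0,0,0]],[0.55,[-0.8,-0.57,0],[0,0,0]],[0.55,[-0.8,-0.57,0],[0,0,0]],[0.55,[-0.8,-0.57,0],[0,0,0]]]'

```text
time: 0.43
eef_pos: [0.3424, 0.5481, 0.2136]
eef_rot: [0.215, 0.977, -0.001, -0.0]
force: [0.2, -0.4, -0.3]
opening: 0.0673
grasp_force: 0.0
```

Call:
step_arm --deltas '[[0.55,[-0.4,-0.28,0],[0,0,0]],[0.55,[-0.8,-0.57,0],[0,0,0]],[0.55,[-0.8,-0.57,0],[0,0,0]],[0.55,[-0.8,-0.57,0],[0,0,0]]]'

```text
time: 0.77
eef_pos: [0.3911, 0.4638, 0.2139]
eef_rot: [0.215, 0.977, -0.0, -0.0]
force: [-0.1, -0.1, 0.1]
opening: 0.0506
grasp_force: 0.0
```

Call:
step_arm --deltas '[[0.55,[-0.4,-0.28,0],[0,0,0]],[0.55,[-0.8,-0.57,0],[0,0,0]],[0.55,[-0.8,-0.57,0],[0,0,0]],[0.55,[-0.8,-0.57,0],[0,0,0]]]'

```text
time: 1.1
eef_pos: [0.44, 0.3793, 0.214]
eef_rot: [0.215, 0.977, 0.0, 0.0]
force: [0.2, 1.1, 0.1]
opening: 0.0504
grasp_force: 0.0
```

Call:
step_arm --deltas '[[0.55,[-0.4,-0.28,0],[0,0,0]],[0.55,[-0.8,-0.57,0],[0,0,0]],[0.55,[-0.8,-0.57,0],[0,0,0]],[0.55,[-0.8,-0.57,0],[0,0,0]],[0.55,[-0.8,-0.57,0],[0,0,0]]]'

```text
time: 1.52
eef_pos: [0.488, 0.2962, 0.214]
eef_rot: [0.214, 0.977, 0.0, -0.0]
force: [0.4, 0.2, 0.2]
opening: 0.05
grasp_force: 0.0
```

```bash
cat >> h.py <<'E'
from scipy.spatial.transform import Rotation as Ro
np.set_printoptions(precision=4,suppress=True)
def wcap(bot,name):
    o=bot.get_obs();c=dict(bot.capture("wrist"))
    M=np.eye(4);M[:3,:3]=Ro.from_quat(o["eef_rot"]).as_matrix();M[:3,3]=o["eef_pos"]
    c["extrinsics"]=M@np.array(c["tool_from_camera"]);pickle.dump(c,open(name+".pkl","wb"))
    cv2.imwrite(f"pics/{name}.png",c["pixels"][:,:,::-1]);return c,o
def goal(o,p,R=None):
    R0=Ro.from_quat(o["eef_rot"]);s=R0.inv().apply(np.array(p)-o["eef_pos"])/.1
    t=(R0.inv()*R).as_rotvec()/(np.pi/2) if R is not None else np.zeros(3)
    print("goal shift",np.round(s,3),"turn",np.round(t,3))
def show(o):
    print(o["time"],"pos",o["eef_pos"],"F",o["force"],"open",o["opening"],"grip",o["grasp_force"],"q",o["joint_pos"])
    print(Ro.from_quat(o["eef_rot"]).as_matrix())
E
python3 - <<'E'
from cell import bot
from h import *
c,o=wcap(bot,"w1");show(o);print(c["mtx"],c["tool_from_camera"])
print("pin px",proj(c,[.490,.294,.082]));goal(o,[.490,.294,.14])
E
```

```text
1.5167 pos [0.488  0.2962 0.214 ] F [0.386  0.1651 0.1598] open 0.04997262809365055 grip 0.0 q [ 0.5045  0.1773  1.9985  0.0004  0.9656 -0.6349]
[[-0.9083  0.4184  0.0001]
 [ 0.4184  0.9083  0.0004]
 [ 0.0001  0.0004 -1.    ]]
[[408.2186   0.     322.6862]
 [  0.     408.2186 235.8851]
 [  0.       0.       1.    ]] [[ 0.0009 -0.9715 -0.2371  0.066 ]
 [ 1.      0.0007  0.0011 -0.0006]
 [-0.0009 -0.2371  0.9715 -0.1715]
 [ 0.      0.      0.      1.    ]]
pin px [321.491  229.0389]
goal shift [-0.027 -0.012  0.74 ] turn [0. 0. 0.]
```

View pics/w1.png

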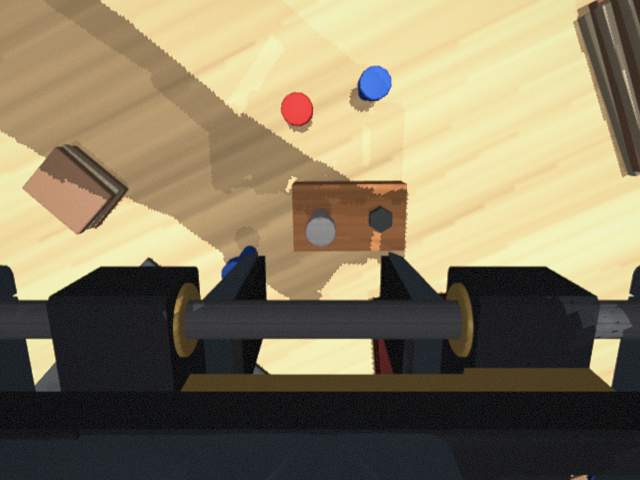

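Wrist view: pin head at (320.5,228.5) against a predicted (321.5,229), so the pin position is confirmed. The blue decoy at the left finger (235,270) is clear at a 50 mm opening. Descending to grip the head high.

Call:
step_arm --deltas '[[0.55,[-0.02,-0.02,0.4],[0,0,0]],[0.55,[-0.02,-0.02,0.8],[0,0,0]],[0.55,[-0.02,-0.02,0.8],[0,0,0]]]'

```text
time: 1.82
eef_pos: [0.4848, 0.2923, 0.1279]
eef_rot: [0.213, 0.977, -0.003, -0.003]
force: [-2.3, -1.2, -2.8]
opening: 0.0501
grasp_force: 0.0
```

Call:
step_arm --deltas '[[0.55,[0,0,0.25],[0,0,0]],[0.55,[0,0,0.5],[0,0,0]],[0.55,[0,0,0.64],[0,0,0]],[0.55,[0,0,0.64],[0,0,0]],[0.1,[0,0,0.64],[0,0,0]],[0.1,[0,0,0.64],[0,0,0]],[0.1,[0,0,0.64],[0,0,0]],[0.1,[0,0,0.64],[0,0,0]]]' --squeeze 30

```text
time: 2.48
eef_pos: [0.4895, 0.2932, 0.0713]
eef_rot: [0.214, 0.977, 0.001, 0.001]
force: [0.4, -0.6, 0.2]
opening: 0.0263
grasp_force: 0.0
```

Call:
step_arm --deltas '[[0.1,[0,0,0],[0,0,0]],[0.1,[0,0,0],[0,0,0]],[0.1,[0,0,0],[0,0,0]]]'

```text
time: 2.73
eef_pos: [0.4896, 0.293, 0.071]
eef_rot: [0.214, 0.977, 0.001, 0.001]
force: [0.5, -0.5, 7.6]
opening: 0.0229
grasp_force: 30.0
```

Call:
step_arm --deltas '[[0.1,[0,0,-0.15],[0,0,0]],[0.1,[0,0,-0.35],[0,0,0]],[0.1,[0,0,-0.6],[0,0,0]],[0.1,[0,0,-0.95],[0,0,0]],[0.1,[0,0,-0.95],[0,0,0]]]'

```text
time: 3.15
eef_pos: [0.4914, 0.2939, 0.1709]
eef_rot: [0.214, 0.977, 0.002, 0.003]
force: [2.0, 1.0, -0.3]
opening: 0.0226
grasp_force: 30.0
```

Run:
```python
from cell import bot
from h import *
c,o=wcap(bot,"w2");show(o);goal(o,[.5276,.0856,.166]);goal(o,[.5276,.0956,.166])
R=Ro.from_quat(o["eef_rot"]).as_matrix();p=o["eef_pos"]
for d in(-.005,0,.005):print(d,"foot px",proj(c,p+R@[d,0,.0630]),"head under",proj(c,p+R@[d,0,.005]))
for n in("scene","top"):
    k=bot.capture(n);pickle.dump(k,open(n+"2.pkl","wb"));print(n,proj(k,p+R@[0,0,.063]),proj(k,p+R@[0,0,-.011]));cv2.imwrite(f"pics/{n}2.png",k["pixels"][:,:,::-1])
a,b=cv2.imread("pics/w2.png"),cv2.imread("pics/scene2.png")
cv2.imwrite("pics/c3.png",np.hstack([crop(a,240,150,160,200,2.5),crop(b,350,200,160,200,2.5)]))
```

```text
3.15 pos [0.4914 0.2939 0.1709] F [ 2.0317  1.0354 -0.3165] open 0.022647222937377615 grip 29.99735176563263 q [ 0.4984  0.2357  2.0199  0.      0.8787 -0.6415]
[[-0.9086  0.4177  0.0064]
 [ 0.4177  0.9086  0.0035]
 [-0.0043  0.0058 -1.    ]]
goal shift [-1.199 -1.742  0.044] turn [0. 0. 0.]
goal shift [-1.157 -1.651  0.044] turn [0. 0. 0.]
-0.005 foot px [323.2619 258.1395] head under [323.5426 294.614 ]
0 foot px [323.2723 250.1038] head under [323.5579 284.3899]
0.005 foot px [323.2829 241.9895] head under [323.5734 274.0353]
scene [405.8305 287.0228] [409.2948 258.7002]
top [164.5831 272.2339] [152.1154 268.9348]
```

View pics/c3.png

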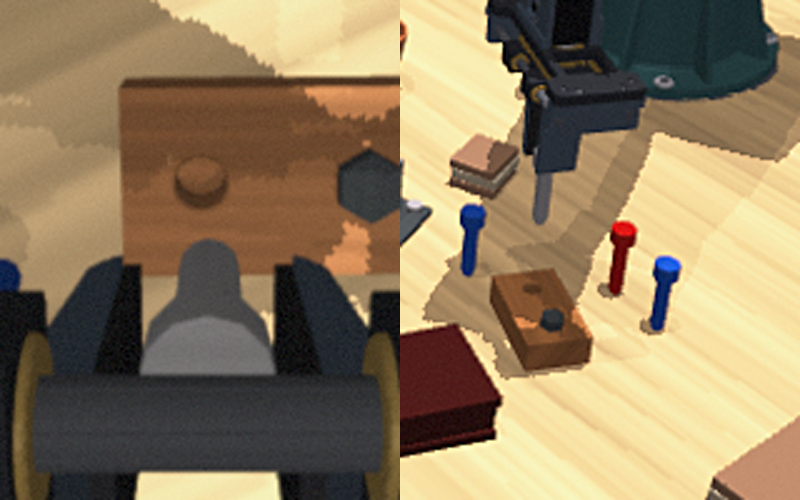

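The pin is held upright between the fingers and foot close to the predicted (323,250) in the wrist view and (406,287) in the scene. Moving over the fork.

Call:
step_arm --deltas '[[0.1,[-0.2,-0.29,0],[0,0,0]],[0.1,[-0.4,-0.58,0],[0,0,0]],[0.1,[-0.6,-0.87,0],[0,0,0]],[0.1,[-0.6,-0.87,0],[0,0,0]]]'

```text
time: 3.63
eef_pos: [0.5064, 0.1842, 0.1633]
eef_rot: [0.215, 0.977, -0.001, -0.001]
force: [-0.0, -0.6, -1.1]
opening: 0.0229
grasp_force: 30.0
```

Call:
step_arm --deltas '[[0.1,[-0.2,-0.29,0],[0,0,0]],[0.1,[-0.4,-0.58,0],[0,0,0]],[0.1,[-0.59,-0.87,0],[0,0,0]],[0.1,[-0.59,-0.87,0],[0,0,0]],[0.1,[-0.59,-0.87,0],[0,0,0]],[0.1,[-0.59,-0.87,0],[0,0,0]]]'

```text
time: 4.13
eef_pos: [0.5237, 0.0849, 0.164]
eef_rot: [0.214, 0.977, -0.0, -0.001]
force: [-1.0, 0.4, -1.4]
opening: 0.0227
grasp_force: 30.0
```

Run:
```python
from cell import bot
from h import *
c,o=wcap(bot,"w3");show(o);goal(o,[.527,.086,.140])
R=Ro.from_quat(o["eef_rot"]).as_matrix();p=o["eef_pos"]
print("hole px",proj(c,[.5276,.0856,.072]),"foot edge",proj(c,p+R@[.0045,0,.063]))
k=bot.capture("scene")
print("scene hole",proj(k,[.5276,.0856,.072]),"foot",proj(k,p+R@[0,0,.063]))
a,b=cv2.imread("pics/w3.png"),k["pixels"][:,:,::-1]
cv2.imwrite("pics/c4.png",np.hstack([crop(a,260,170,130,120,3),crop(b,270,190,130,120,3)]))
```

```text
4.1333 pos [0.5237 0.0849 0.164 ] F [-1.0359  0.3899 -1.3512] open 0.022718664042010592 grip 29.996193945407867 q [ 0.1168  0.1848  2.1     0.0002  0.8584 -1.0227]
[[-0.9083  0.4182 -0.0017]
 [ 0.4182  0.9083 -0.0001]
 [ 0.0015 -0.0008 -1.    ]]
goal shift [-0.026  0.024  0.24 ] turn [0. 0. 0.]
hole px [326.6353 243.233 ] foot edge [323.2912 242.8094]
scene hole [333.7358 262.9203] foot [335.2999 252.238 ]
```

View pics/c4.png

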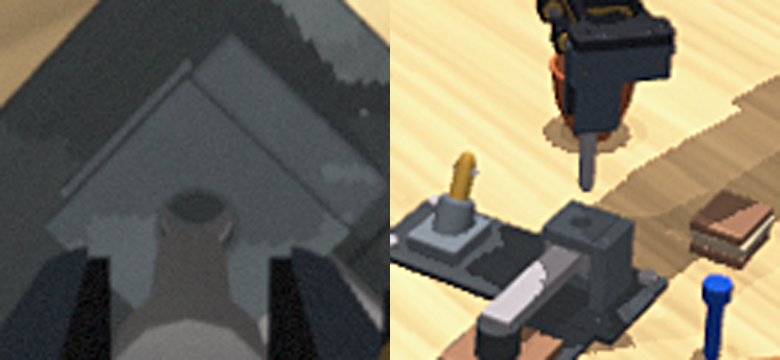

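Wrist crop: hole centre about (325.8,243) and foot edge (325,243), matching the predictions within 1 mm. Scene: foot at (335.7,253), hole at (334,264). Aligning and lowering.

Call:
step_arm --deltas '[[0.1,[-0.03,0.017,0],[0,0,0]],[0.1,[-0.03,0.017,0.1],[0,0,0]],[0.1,[-0.03,0.017,0.2],[0,0,0]],[0.1,[-0.03,0.017,0.24],[0,0,0]],[0.1,[-0.03,0.017,0.28],[0,0,0]],[0.1,[-0.03,0.017,0.31],[0,0,0]],[0.1,[-0.03,0.017,0.34],[0,0,0]],[0.1,[-0.03,0.017,0.36],[0,0,0]]]'

```text
time: 4.9
eef_pos: [0.5277, 0.0851, 0.1286]
eef_rot: [0.214, 0.977, -0.0, -0.0]
force: [0.1, 0.1, -2.3]
opening: 0.023
grasp_force: 30.0
```

Call:
step_arm --deltas '[[0.1,[0,0,0.04],[0,0,0]],[0.1,[0,0,0.08],[0,0,0]],[0.1,[0,0,0.12],[0,0,0]],[0.1,[0,0,0.16],[0,0,0]],[0.1,[0,0,0.2],[0,0,0]]]'

```text
time: 5.32
eef_pos: [0.5277, 0.0851, 0.1085]
eef_rot: [0.214, 0.977, -0.0, -0.0]
force: [0.1, -0.2, -1.2]
opening: 0.023
grasp_force: 30.0
```

Call:
step_arm --deltas '[[0.1,[0,0,0.05],[0,0,0]],[0.1,[0,0,0.1],[0,0,0]],[0.1,[0,0,0.15],[0,0,0]],[0.1,[0,0,0.2],[0,0,0]],[0.1,[0,0,0.24],[0,0,0]],[0.1,[0,0,0.28],[0,0,0]],[0.1,[0,0,0.28],[0,0,0]]]'

```text
time: 5.9
eef_pos: [0.5274, 0.0851, 0.0801]
eef_rot: [0.214, 0.977, -0.0, -0.0]
force: [-1.0, -0.1, -1.1]
opening: 0.0228
grasp_force: 30.0
```

Call:
step_arm --deltas '[[0.1,[0,0,0.015],[0,0,0]],[0.1,[0,0,0.03],[0,0,0]],[0.1,[0,0,0.035],[0,0,0]],[0.1,[0,0,0.035],[0,0,0]]]'

```text
time: 6.23
eef_pos: [0.5278, 0.0851, 0.0775]
eef_rot: [0.214, 0.977, -0.0, 0.0]
force: [-1.0, -0.1, -1.9]
opening: 0.0227
grasp_force: 30.0
```

Call:
step_arm --deltas '[[0.45,[0,0,0],[0,0,0]],[0.45,[0,0,0],[0,0,0]],[0.45,[0,0,0],[0,0,0]],[0.45,[0,0,-0.3],[0,0,0]],[0.45,[0,0,-0.4],[0,0,0]],[0,[0,0,-0.4],[0,0,0]],[0,[0,0,-0.4],[0,0,0]],[0,[0,0,-0.4],[0,0,0]]]'

```text
time: 6.9
eef_pos: [0.5274, 0.0851, 0.1168]
eef_rot: [0.214, 0.977, -0.0, -0.0]
force: [-0.5, 0.4, -0.9]
opening: 0.0235
grasp_force: 0.0
```

Call:
step_arm --deltas '[[0,[0,0,0.1],[0,0,0]],[0,[0,0,0.2],[0,0,0]],[0,[0,0,0.24],[0,0,0]],[0,[0,0,0.26],[0,0,0]],[0,[0,0,0.275],[0,0,0]],[0,[0,0,0.275],[0,0,0]]]'

```text
time: 7.4
eef_pos: [0.5276, 0.0851, 0.0894]
eef_rot: [0.214, 0.977, -0.0, -0.0]
force: [0.6, -0.1, 0.3]
opening: 0.0004
grasp_force: 0.0
```

Call:
step_arm --deltas '[[0,[0,0,0.01],[0,0,0]],[0,[0,0,0.02],[0,0,0]],[0,[0,0,0.02],[0,0,0]]]'

```text
time: 7.65
eef_pos: [0.528, 0.0851, 0.0883]
eef_rot: [0.214, 0.977, 0.0, 0.0]
force: [-0.3, -0.0, 1.5]
opening: 0.0005
grasp_force: 0.6
```

Call:
step_arm --deltas '[[0,[0,0,0.02],[0,0,0]],[0,[0,0,0.02],[0,0,0]],[0,[0,0,0.02],[0,0,0]]]'

```text
time: 7.9
eef_pos: [0.5283, 0.0851, 0.088]
eef_rot: [0.214, 0.977, 0.0, 0.0]
force: [-14.0, -2.1, 40.1]
opening: 0.0005
grasp_force: 19.6
```

The head top is at z = 0.088, so the pin is seated. Lifting and moving toward the gun.

Call:
step_arm --deltas '[[0,[0,0,-0.4],[0,0,0]],[0.6,[0,0,-0.8],[0,0,0]],[0.6,[-0.03,-0.3,-1],[0,0,0]],[0.6,[-0.03,-0.6,-1],[0,0,0]],[0.6,[-0.03,-1,-1],[0,0,0]]]'

```text
time: 8.32
eef_pos: [0.4898, -0.0072, 0.1879]
eef_rot: [0.213, 0.977, 0.0, 0.002]
force: [-0.3, -1.1, -1.1]
opening: 0.0246
grasp_force: 0.0
```

Call:
step_arm --deltas '[[0.6,[-0.03,-0.4,-0.1],[0,0,0]],[0.6,[-0.03,-0.8,-0.2],[0,0,0]],[0.6,[-0.03,-1,-0.2],[0,0,0]]]'

```text
time: 8.57
eef_pos: [0.4489, -0.1018, 0.2076]
eef_rot: [0.214, 0.977, -0.0, 0.001]
force: [0.8, 0.5, 0.2]
opening: 0.044
grasp_force: 0.0
```

Call:
step_arm --deltas '[[0.6,[-0.3,-0.4,0],[0,0,0]],[0.6,[-0.6,-0.8,0],[0,0,0]],[0.6,[-0.6,-1,0],[0,0,0]]]'

```text
time: 8.82
eef_pos: [0.4638, -0.2178, 0.2068]
eef_rot: [0.214, 0.977, -0.0, 0.001]
force: [1.5, 0.4, 0.2]
opening: 0.0546
grasp_force: 0.0
```

Call:
step_arm --deltas '[[0.6,[-0.3,-0.3,0],[0,0,0]],[0.6,[-0.5,-0.6,0],[0,0,0]],[0.6,[-0.5,-0.8,0],[0,0,0]],[0.6,[-0.5,-0.8,0],[0,0,0]],[0.6,[-0.5,-0.8,0],[0,0,0]]]'

```text
time: 9.23
eef_pos: [0.4741, -0.3093, 0.2058]
eef_rot: [0.215, 0.977, 0.0, -0.0]
force: [0.2, 0.3, -0.5]
opening: 0.0547
grasp_force: 0.0
```

Run:
```python
from cell import bot
from h import *
c,o=wcap(bot,"w4");show(o);goal(o,[.473,-.327,.2])
print("gun px",proj(c,[.473,-.327,.0855]))
u,v=proj(c,[.473,-.327,.06]).astype(int);
a=cv2.imread("pics/w4.png");x,y=np.clip(u-80,0,480),np.clip(v-60,0,360);print(x,y)
cv2.imwrite("pics/c5.png",crop(a,x,y,160,120,5))
```

```text
9.2333 pos [ 0.4741 -0.3093  0.2058] F [ 0.2291  0.3123 -0.4624] open 0.05465308555598386 grip 0.0 q [-0.6192  0.1804  2.0122  0.0001  0.9493 -1.7574]
[[-0.9079  0.4193 -0.0002]
 [ 0.4193  0.9079  0.0002]
 [ 0.0003  0.0001 -1.    ]]
goal shift [-0.065 -0.166  0.058] turn [0. 0. 0.]
gun px [300.6002 237.5378]
222 169
```

View pics/c5.png

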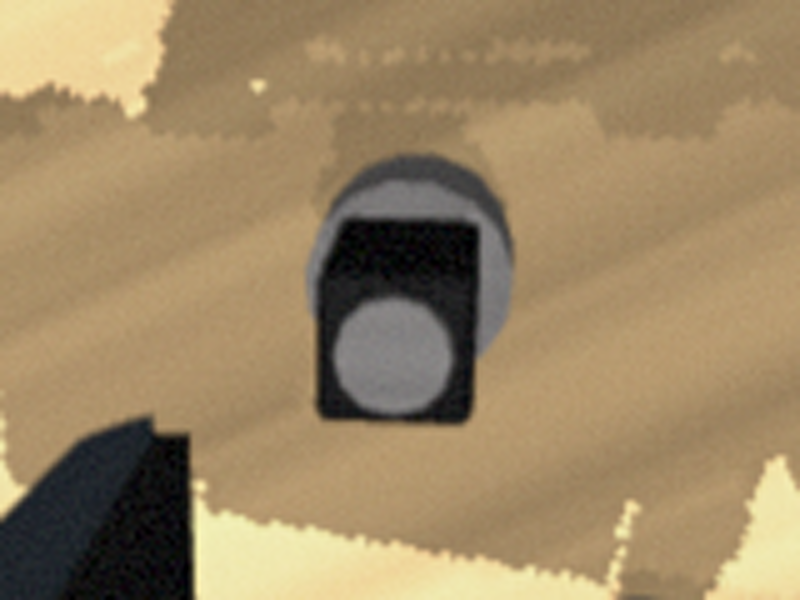

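The gun's square grip is almost aligned with the fingers, about 0.033 rad off, with the button at (300.2,239.6). Before gripping I'll test a small outward tilt to learn the wrist geometry, because joint 5's lower limit may matter.

Call:
step_arm --deltas '[[0.6,[-0.078,-0.17,0],[0.01,-0.08,0]],[0.6,[-0.078,-0.17,0],[0.02,-0.157,0]],[0.6,[-0.078,-0.17,0],[0.02,-0.157,0]],[0.6,[-0.078,-0.17,0],[0.02,-0.157,0]],[0.6,[-0.078,-0.17,0],[0.02,-0.157,0]]]'

```text
time: 9.7
eef_pos: [0.4749, -0.3267, 0.2065]
eef_rot: [0.212, 0.97, -0.041, 0.116]
force: [0.4, 0.5, 0.5]
opening: 0.0549
grasp_force: 0.0
```

```bash
cat > fk.py <<'E'
from h import *
from scipy.optimize import least_squares
from cell import bot
o=bot.get_obs();show(o)
D=[([1.1067,.3794,1.7348,0,1.0285,-.0333],[.2921,.6357,.2133]),([.5045,.1773,1.9985,.0004,.9656,-.6349],[.488,.2962,.214]),([.4984,.2357,2.0199,0,.8787,-.6415],[.4914,.2939,.1709]),
([.1168,.1848,2.1,.0002,.8584,-1.0227],[.5237,.0849,.164]),([-.6192,.1804,2.0122,.0001,.9493,-1.7574],[.4741,-.3093,.2058]),(o["joint_pos"],o["eef_pos"])]
Rz,Ry=lambda a:Ro.from_euler('z',a),lambda a:Ro.from_euler('y',a)
def fk(q,w):
    a,h,L1,e,L2,L3,b=w
    R=Rz(q[0]);p=R.apply([a,b,h]);R=R*Ry(q[1]);p=p+R.apply([0,0,L1])
    R=R*Ry(q[2]);p=p+R.apply([e,0,L2]);R=R*Rz(q[3])*Ry(q[4]);p=p+R.apply([0,0,L3]);return p,R*Rz(q[5])
w0=[.1,.4,.45,0,.45,.3,.023]
s=least_squares(lambda w:np.r_[np.concatenate([fk(q,w)[0]-p for q,p in D]),(w-np.array(w0))*1e-3],w0)
w=s.x;print("w",w,"res",np.round(s.fun[:18].reshape(6,3)*1e3,1).tolist())
R=fk(o["joint_pos"],w)[1];Rm=Ro.from_quat(o["eef_rot"])
off=(R.inv()*Rm);print("rot off",off.as_rotvec())
yaw=.38;ex=np.array([np.cos(yaw),np.sin(yaw),0]);ey=np.array([-ex[1],ex[0],0])
n=-np.sin(.42)*ex+np.cos(.42)*np.array([0,0,1])
lo=[-2.77,-.74,0,-1.06,.31,-3.08];hi=[2.77,2.19,2.66,4.2,2.87,3.08]
tip=np.array([.5518,-.040,.081])
for tilt in(.42,.3,.2):
  zt=np.sin(tilt)*ex-np.cos(tilt)*np.array([0,0,1])
  for dd in(.10,.04,.005):
    p=tip+n*dd
    def f(q):
        a,A=fk(q,w);return np.r_[(a-p)*10,A.apply([0,0,1])-zt]
    g=least_squares(f,np.clip(o["joint_pos"]*[0,1,1,1,1,1]+[0,0,0,.01,-.2,0],np.array(lo)+.01,np.array(hi)-.01),bounds=(lo,hi))
    print(tilt,dd,"cost",g.cost,"q",g.x)
E
python3 fk.py
```

```text
9.7 pos [ 0.4749 -0.3267  0.2065] F [0.3627 0.4831 0.5298] open 0.054887037994325864 grip 0.0 q [-0.6541  0.1005  2.1215  0.0383  0.6749 -1.822 ]
[[-0.8836  0.42    0.207 ]
 [ 0.401   0.907  -0.1286]
 [-0.2418 -0.0306 -0.9698]]
w [0.0002 0.3191 0.5503 0.042  0.6043 0.2685 0.0233] res [[0.1, -0.0, 0.0], [0.0, -0.0, -0.0], [-0.0, 0.0, -0.0], [0.0, 0.0, 0.0], [-0.0, 0.1, -0.0], [-0.0, -0.0, 0.0]]
rot off [ 0.     -0.      1.5708]
0.42 0.1 cost 2.1876065274136157e-27 q [-0.2832  0.0339  2.3087  0.5282  0.5214 -2.1552]
0.42 0.04 cost 3.3492338596578634e-24 q [-0.2492  0.1786  2.2877  0.6534  0.4058 -0.0134]
0.42 0.005 cost 4.325575791114573e-21 q [-0.2307  0.2637  2.2687  0.755   0.3482  2.9655]
0.3 0.1 cost 2.3767744165435457e-22 q [-0.2417  0.0561  2.2576  0.308   0.6039 -2.1315]
0.3 0.04 cost 7.511817172180349e-25 q [-0.2113  0.193   2.2371  0.3598  0.4869  1.0575]
0.3 0.005 cost 4.7247876360679864e-30 q [-0.1947  0.2738  2.2187  0.4001  0.4251 -2.1096]
0.2 0.1 cost 2.1589674676580914e-31 q [-0.2095  0.082   2.2135  0.1751  0.6867 -1.4633]
0.2 0.04 cost 9.976226907384192e-19 q [-0.1817  0.2133  2.1927  0.196   0.5745 -0.8407]
0.2 0.005 cost 5.240765453398715e-27 q [-0.1666  0.2908  2.1744  0.2114  0.5145  1.8438]
```

The kinematic fit is near exact, and a fully aligned grasp is reachable (joint 5 at or above 0.35). Now the grasp move and the full IK for the approach.

Run:
```python
import io,contextlib
with contextlib.redirect_stdout(io.StringIO()): exec(open("fk.py").read())
c=pickle.load(open("w4.pkl","rb"));gun=onz(c,300.2,239.6,.0855);print("gun",gun)
R4=Ro.from_quat([.2149,.97665,0,0]);Rg=R4*Rz(.033);print(Rg.as_matrix())
goal(o,[gun[0],gun[1],.15],Rg)
Rt=Ro.from_rotvec(-.42*ey)*Rg;print("check z",Rt.as_matrix()[:,2],-n)
for dd in(.1,.05,.012):
  for yw in(0,np.pi/2,-np.pi/2):
    p=tip+n*dd;A=Rt*Rz(yw)
    f=lambda q:np.r_[(fk(q,w)[0]-p)*10,(A.inv()*fk(q,w)[1]*off).as_rotvec()]
    g=least_squares(f,[-.25,.1,2.28,.6,.45,-2+yw],bounds=(lo,hi));print(dd,yw,g.cost,g.x)
```

```text
gun [ 0.4743 -0.3279  0.0855]
[[-0.8933  0.4495  0.    ]
 [ 0.4495  0.8933  0.    ]
 [ 0.      0.     -1.    ]]
goal shift [0.137 0.003 0.548] turn [-0.017  0.156  0.023]
check z [ 0.3787  0.1512 -0.9131] [ 0.3787  0.1512 -0.9131]
0.1 0 5.0689569156638884e-23 [-0.2832  0.0339  2.3087  0.5282  0.5214 -1.8127]
0.1 1.5707963267948966 2.418549381009119e-22 [-0.2832  0.0339  2.3087  0.5282  0.5214 -0.2419]Traceback (most recent call last):
  File "<stdin>", line 11, in <module>
    return func(*args, **kwargs)
    raise ValueError("Initial guess is outside of provided bounds")
ValueError: Initial guess is outside of provided bounds
```

Call:
step_arm --deltas '[[0.6,[0.07,0,0.27],[-0.01,0.08,0.01]],[0.6,[0.137,0.003,0.548],[-0.017,0.156,0.023]],[0.6,[0.137,0.003,0.548],[-0.017,0.156,0.023]],[0.6,[0.137,0.003,0.548],[-0.017,0.156,0.023]],[0.6,[0.137,0.003,0.548],[-0.017,0.156,0.023]]]'

```text
time: 10.12
eef_pos: [0.4746, -0.3287, 0.15]
eef_rot: [0.231, 0.973, -0.0, 0.001]
force: [-0.0, 0.2, 0.1]
opening: 0.0548
grasp_force: 0.0
```

Run:
```python
from cell import bot
from h import *
o=bot.get_obs();show(o);goal(o,[.4743,-.3279,.05],Ro.from_quat([.2149,.97665,0,0])*Ro.from_euler('z',.033))
```

```text
10.1167 pos [ 0.4746 -0.3287  0.15  ] F [-0.0022  0.1717  0.0815] open 0.054794467288273134 grip 0.0 q [-0.6461  0.2748  2.0164  0.0004  0.8474 -1.751 ]
[[-0.8933  0.4495  0.0026]
 [ 0.4495  0.8933 -0.0016]
 [-0.003  -0.0003 -1.    ]]
goal shift [0.009 0.006 1.   ] turn [-0.     0.002 -0.   ]
```

Call:
step_arm --deltas '[[0.6,[0,0.005,0.3],[0,0,0]],[0.6,[0,0.005,0.6],[0,0,0]],[0.6,[0,0.005,0.8],[0,0,0]],[0.6,[0,0.005,0.9],[0,0,0]],[0.6,[0,0.005,1],[0,0,0]],[0.6,[0,0.005,1],[0,0,0]],[0.1,[0,0.005,1],[0,0,0]],[0.1,[0,0.005,1],[0,0,0]]]' --squeeze 55

```text
time: 10.78
eef_pos: [0.4751, -0.3289, 0.0509]
eef_rot: [0.231, 0.973, -0.001, 0.002]
force: [-1.1, -0.8, 0.5]
opening: 0.0442
grasp_force: 0.0
```

Call:
step_arm --deltas '[[0.1,[0,0,0],[0,0,0]],[0.1,[0,0,0],[0,0,0]],[0.1,[0,0,0],[0,0,0]],[0.1,[0,0,0],[0,0,0]],[0.1,[0,0,0],[0,0,0]]]'

```text
time: 11.2
eef_pos: [0.4747, -0.3286, 0.05]
eef_rot: [0.231, 0.973, -0.0, 0.001]
force: [0.4, 1.5, 7.0]
opening: 0.0237
grasp_force: 55.0
```

Call:
step_arm --deltas '[[0.1,[0,0,-0.2],[0,0,0]],[0.1,[0,0,-0.5],[0,0,0]],[0.1,[0,0,-0.9],[0,0,0]],[0.1,[0,0,-1],[0,0,0]],[0.1,[0,0,-1],[0,0,0]]]'

```text
time: 11.62
eef_pos: [0.4755, -0.3293, 0.1523]
eef_rot: [0.231, 0.973, -0.001, 0.003]
force: [0.5, -1.0, -3.3]
opening: 0.0236
grasp_force: 55.0
```

Run:
```python
from cell import bot
from h import *
o=bot.get_obs();show(o)
n=np.array([-.3787,-.1512,.9131]);ey=np.array([-.3709,.9287,0])
tip=np.array([.5518,-.040,.081])
Rg=Ro.from_quat([.2149,.97665,0,0])*Ro.from_euler('z',.033)
Rt=Ro.from_rotvec(-.42*ey)*Rg
# gun mouth is 50 mm beyond tcp along tool z; hover: mouth 40 mm off tip
p=tip+n*.09;print(p);goal(o,p,Rt);goal(o,[.46,-.15,.2])
```

```text
11.6167 pos [ 0.4755 -0.3293  0.1523] F [ 0.5147 -0.957  -3.31  ] open 0.023595454786185414 grip 54.95157301425934 q [-0.646   0.2713  2.0156  0.0002  0.8476 -1.7499]
[[-0.8929  0.4503  0.0058]
 [ 0.4502  0.8929 -0.0041]
 [-0.007  -0.0011 -1.    ]]
[ 0.5177 -0.0536  0.1632]
goal shift [ 0.864  2.651 -0.117] turn [-0.201 -0.173  0.   ]
goal shift [ 0.942  1.53  -0.485] turn [0. 0. 0.]
```

Call:
step_arm --deltas '[[0.1,[0.1,0.3,-0.2],[0,0,0]],[0.1,[0.2,0.6,-0.3],[0,0,0]],[0.1,[0.3,0.95,-0.3],[0,0,0]],[0.1,[0.3,0.95,-0.3],[0,0,0]]]'

```text
time: 11.95
eef_pos: [0.4895, -0.2254, 0.1777]
eef_rot: [0.231, 0.973, 0.0, -0.0]
force: [0.4, -1.2, -4.6]
opening: 0.0236
grasp_force: 55.0
```

Call:
step_arm --deltas '[[0.1,[0.1,0.3,0],[-0.03,-0.03,0]],[0.1,[0.2,0.6,0],[-0.07,-0.06,0]],[0.1,[0.3,0.9,0],[-0.13,-0.11,0]],[0.1,[0.3,0.9,0],[-0.201,-0.173,0]],[0.1,[0.3,0.9,0],[-0.201,-0.173,0]],[0.1,[0.3,0.9,0],[-0.201,-0.173,0]]]'

```text
time: 12.45
eef_pos: [0.5013, -0.1353, 0.1767]
eef_rot: [0.227, 0.952, 0.122, 0.167]
force: [-0.4, 1.1, -4.2]
opening: 0.0237
grasp_force: 55.0
```

```bash
cat > g.py <<'E'
from cell import bot
from h import *
n=np.array([-.3787,-.1512,.9131]);ey=np.array([-.3709,.9287,0])
tip=np.array([.5518,-.040,.081])
Rg=Ro.from_quat([.2149,.97665,0,0])*Ro.from_euler('z',.033)
Rt=Ro.from_rotvec(-.42*ey)*Rg
E
python3 - <<'E'
from g import *
o=bot.get_obs();show(o);goal(o,tip+n*.09,Rt)
E
```

```text
12.45 pos [ 0.5013 -0.1353  0.1767] F [-0.447   1.1023 -4.1578] open 0.023713998192870026 grip 54.95152294635773 q [-0.4691  0.051   2.2791  0.5677  0.6089 -2.0091]
[[-0.841   0.3914  0.3736]
 [ 0.4728  0.8674  0.1554]
 [-0.2632  0.3073 -0.9145]]
goal shift [0.283 0.731 0.312] turn [ 0.001 -0.004 -0.002]
```

Call:
step_arm --deltas '[[0.1,[0.1,0.3,0.1],[0,0,0]],[0.1,[0.28,0.73,0.31],[0,0,0]],[0.1,[0.28,0.73,0.31],[0,-0.003,0]],[0.1,[0.28,0.73,0.31],[0,-0.003,0]],[0.1,[0.28,0.73,0.31],[0,-0.003,0]]]'

```text
time: 12.87
eef_pos: [0.5201, -0.0541, 0.1649]
eef_rot: [0.226, 0.952, 0.12, 0.169]
force: [-0.5, 0.1, -3.1]
opening: 0.0236
grasp_force: 55.0
```

Run:
```python
from g import *
c,o=wcap(bot,"w5");show(o);goal(o,tip+n*.09,Rt)
R=Ro.from_quat(o["eef_rot"]).as_matrix();p=o["eef_pos"];m=p+R@[0,0,.05]
S=bot.capture("scene");T=bot.capture("top");pickle.dump((c,o,S,T),open("v5.pkl","wb"))
B=cv2.imread("pics/w5.png")
o2=np.zeros((600,800,3),np.uint8)
def put(c,im,w,h,s,x,y,nm):
    u,v=proj(c,(m+tip)/2).astype(int);ox,oy=u-w//2,v-h//2
    k=crop(im,ox,oy,w,h,s);o2[y:y+k.shape[0],x:x+k.shape[1]]=k
    L=lambda P:np.round((proj(c,P)-[ox,oy]+.5)*s-.5+[x,y],1)
    print(nm,"off",ox,oy,"tip",L(tip),"base",L(tip-.04*n),"mouth",L(m),"collar top",L(m-R@[0,0,.034]))
put(S,S["pixels"][:,:,::-1],80,100,5,0,0,"scene")
put(T,T["pixels"][:,:,::-1],80,60,5,400,0,"top")
put(c,B,130,90,3,400,310,"wrist")
cv2.imwrite("pics/c6.png",o2)
```

```text
12.8667 pos [ 0.5201 -0.0541  0.1649] F [-0.4624  0.0893 -3.1274] open 0.023579753692259887 grip 54.95210409164429 q [-0.2772  0.059   2.3001  0.539   0.5072 -1.8206]
[[-0.8406  0.3892  0.3767]
 [ 0.4706  0.8692  0.152 ]
 [-0.2682  0.305  -0.9138]]
goal shift [ 0.027 -0.01   0.007] turn [-0.    -0.001 -0.   ]
scene off 257 182 tip [196.  295.2] base [178.3 370.1] mouth [209.6 217.6] collar top [224.7 152.7]
top off 309 216 tip [594.5 145.3] base [576.9 118.7] mouth [614.9 167.1] collar top [632.3 192.8]
wrist off 256 199 tip [596.8 418.5] base [597.2 381.7] mouth [601.6 482.2] collar top [601.9 542.2]
```

View pics/c6.png

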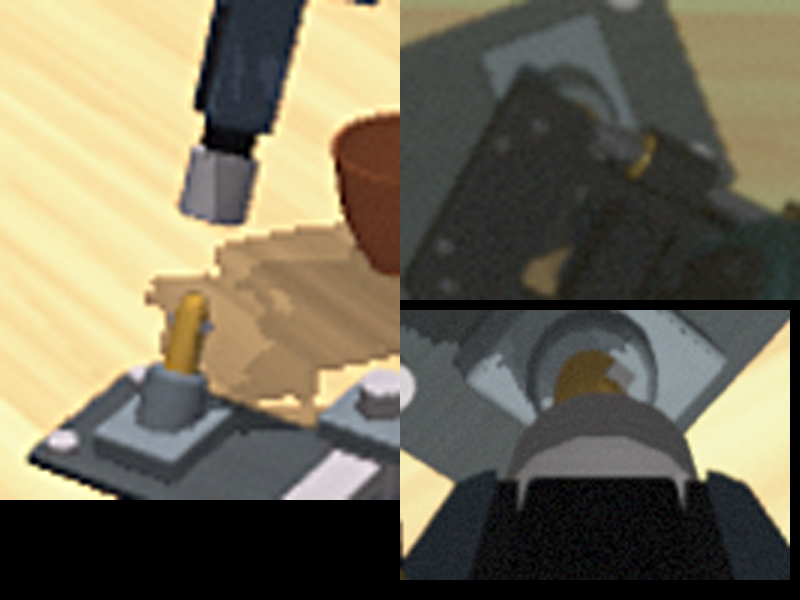

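Final check view: in the scene crop the gun axis and nipple run parallel (slopes −0.186 and −0.187), with the mouth at about (213,216) over the tip at (196,295). The wrist crop shows the collar centred at col 601 and the nipple at about 593. That calls for a small correction of about +0.8 mm x and −1.3 mm y in tool axes.

Call:
step_arm --deltas '[[0.1,[0.008,-0.013,0.1],[0,0,0]],[0.1,[0.008,-0.013,0.2],[0,0,0]],[0.1,[0.008,-0.013,0.3],[0,0,0]],[0.1,[0.008,-0.013,0.36],[0,0,0]],[0.1,[0.008,-0.013,0.42],[0,0,0]],[0.1,[0.008,-0.013,0.45],[0,0,0]],[0.1,[0.008,-0.013,0.48],[0,0,0]],[0.1,[0.008,-0.013,0.5],[0,0,0]]]'

```text
time: 13.68
eef_pos: [0.5381, -0.0477, 0.1192]
eef_rot: [0.226, 0.951, 0.12, 0.17]
force: [-4.7, -1.5, 0.8]
opening: 0.0239
grasp_force: 55.0
```

```bash
cat > st.py <<'E'
from g import *
o=bot.get_obs();show(o);R=Ro.from_quat(o["eef_rot"])
print("tool F",R.inv().apply(o["force"]-np.array([0,0,-3.1])),"moment tool",R.inv().apply(o["moment"]),"rel tip tool",R.inv().apply(o["eef_pos"]-tip)*1e3)
goal(o,o["eef_pos"],Rt)
E
python3 st.py
```

```text
13.6833 pos [ 0.5381 -0.0477  0.1192] F [-4.6872 -1.4833  0.7513] open 0.023943632009842536 grip 54.95993256568909 q [-0.2526  0.1772  2.2845  0.6499  0.4111 -1.9218]
[[-0.8394  0.3898  0.3788]
 [ 0.4719  0.8685  0.1519]
 [-0.2698  0.3063 -0.9129]]
tool F [ 2.1954 -1.9356 -5.517 ] moment tool [ 0.9515  0.8974 -0.0092] rel tip tool [ -2.4438  -0.3171 -41.2762]
goal shift [0. 0. 0.] turn [ 0.    -0.    -0.001]
```

Call:
step_arm --deltas '[[0.1,[0.012,-0.008,0],[0,0,0]],[0.1,[0.012,-0.008,0],[0,0,0]],[0.1,[0.012,-0.008,0.01],[0,0,0]],[0.1,[0.012,-0.008,0.01],[0,0,0]]]'

```text
time: 14.02
eef_pos: [0.5374, -0.0478, 0.1184]
eef_rot: [0.227, 0.951, 0.12, 0.171]
force: [-0.3, -0.3, -3.5]
opening: 0.0235
grasp_force: 55.0
```

```bash
python3 st.py
```

```text
14.0167 pos [ 0.5374 -0.0478  0.1184] F [-0.2982 -0.2639 -3.4821] open 0.023497168878680114 grip 54.952184557914734 q [-0.2532  0.1779  2.2864  0.6552  0.4082 -1.9277]
[[-0.8389  0.3898  0.3799]
 [ 0.4722  0.8684  0.1515]
 [-0.2708  0.3065 -0.9125]]
tool F [ 0.229  -0.4625  0.1954] moment tool [ 0.4026  0.3641 -0.0042] rel tip tool [ -1.7824  -0.9568 -40.7614]
goal shift [0. 0. 0.] turn [ 0.001  0.001 -0.001]
```

Contact force vanished, so the bore is aligned. Advancing along the axis.

Call:
step_arm --deltas '[[0.1,[0,0,0.02],[0,0,0]],[0.1,[0,0,0.04],[0,0,0]],[0.1,[0,0,0.05],[0,0,0]],[0.1,[0,0,0.05],[0,0,0]]]'

```text
time: 14.35
eef_pos: [0.5394, -0.047, 0.1136]
eef_rot: [0.227, 0.951, 0.12, 0.171]
force: [-2.8, -0.1, 2.0]
opening: 0.0239
grasp_force: 55.0
```

```bash
python3 st.py
```

```text
14.35 pos [ 0.5394 -0.047   0.1136] F [-2.8491 -0.075   1.971 ] open 0.023894814596899128 grip 54.95918691158295 q [-0.2504  0.1906  2.2839  0.6683  0.3995 -1.9396]
[[-0.839   0.3898  0.3796]
 [ 0.4721  0.8684  0.1517]
 [-0.2705  0.3065 -0.9126]]
tool F [ 0.9836  0.3783 -5.7208] moment tool [ 0.3665  0.478  -0.0273] rel tip tool [ -1.6829  -0.9602 -35.5252]
goal shift [0. 0. 0.] turn [ 0.001  0.    -0.001]
```

Call:
step_arm --deltas '[[0.1,[0.003,0,0.01],[0,0,0]],[0.1,[0.003,0,0.02],[0,0,0]],[0.1,[0.003,0,0.03],[0,0,0]],[0.1,[0.003,0,0.04],[0,0,0]],[0.1,[0.003,0,0.05],[0,0,0]],[0.1,[0.003,0,0.05],[0,0,0]]]'

```text
time: 14.85
eef_pos: [0.5407, -0.0461, 0.1086]
eef_rot: [0.227, 0.951, 0.12, 0.171]
force: [1.3, 1.8, -3.4]
opening: 0.024
grasp_force: 55.0
```

```bash
python3 st.py
```

```text
14.85 pos [ 0.5407 -0.0461  0.1086] F [ 1.261   1.8317 -3.3954] open 0.023998351869442717 grip 54.950759410858154 q [-0.2475  0.2029  2.2823  0.6821  0.3905 -1.9522]
[[-0.8392  0.39    0.379 ]
 [ 0.4721  0.8684  0.1518]
 [-0.2699  0.3063 -0.9129]]
tool F [-0.1137  1.992   1.0256] moment tool [0.2924 0.1675 0.0486] rel tip tool [ -0.985   -1.1405 -30.3217]
goal shift [0. 0. 0.] turn [ 0.     0.    -0.001]
```

Call:
step_arm --deltas '[[0.1,[0,0,0.01],[0,0,0]],[0.1,[0,0,0.02],[0,0,0]],[0.1,[0,0,0.03],[0,0,0]],[0.1,[0,0,0.03],[0,0,0]]]'

```text
time: 15.18
eef_pos: [0.5417, -0.0456, 0.1057]
eef_rot: [0.227, 0.951, 0.12, 0.17]
force: [2.2, 1.1, -8.8]
opening: 0.0236
grasp_force: 54.9
```

```bash
python3 st.py
```

```text
15.1833 pos [ 0.5417 -0.0456  0.1057] F [ 2.1881  1.0751 -8.8375] open 0.023645035100081358 grip 54.94505524635315 q [-0.2459  0.2103  2.2809  0.6904  0.3855 -1.9598]
[[-0.8393  0.3901  0.3787]
 [ 0.4721  0.8684  0.1519]
 [-0.2696  0.3062 -0.913 ]]
tool F [0.2178 0.03   6.2301] moment tool [ 0.4053  0.2381 -0.0558] rel tip tool [ -0.8078  -1.1958 -27.229 ]
goal shift [0. 0. 0.] turn [ 0.    -0.    -0.001]
```

Call:
step_arm --deltas '[[0.1,[0,0,0],[0,0,0]],[0.1,[0,0,0],[0,0,0]]]'

```text
time: 15.35
eef_pos: [0.5417, -0.0456, 0.1059]
eef_rot: [0.227, 0.951, 0.12, 0.17]
force: [2.4, 0.7, -9.4]
opening: 0.0236
grasp_force: 54.9
```

```bash
python3 st.py
```

```text
15.35 pos [ 0.5417 -0.0456  0.1059] F [ 2.3646  0.7237 -9.4046] open 0.02355312453279886 grip 54.94495868682861 q [-0.246   0.2098  2.2809  0.6901  0.3858 -1.9595]
[[-0.8393  0.39    0.3789]
 [ 0.4721  0.8684  0.1518]
 [-0.2698  0.3063 -0.9129]]
tool F [ 0.0579 -0.3804  6.7612] moment tool [ 0.4514  0.373  -0.0666] rel tip tool [ -0.8782  -1.1636 -27.4458]
goal shift [0. 0. 0.] turn [ 0.    -0.    -0.001]
```

Call:
step_arm --deltas '[[0.1,[0,0,0.01],[0,0,0]],[0.1,[0,0,0.02],[0,0,0]],[0.1,[0,0,0.03],[0,0,0]],[0.1,[0,0,0.03],[0,0,0]],[0.1,[0,0,0.03],[0,0,0]]]'

```text
time: 15.77
eef_pos: [0.5432, -0.0452, 0.1035]
eef_rot: [0.226, 0.951, 0.12, 0.171]
force: [0.7, -0.0, -4.1]
opening: 0.0236
grasp_force: 55.0
```

```bash
python3 st.py
```

```text
15.7667 pos [ 0.5432 -0.0452  0.1035] F [ 0.6537 -0.0436 -4.1179] open 0.023613913338184245 grip 54.95207369327545 q [-0.2444  0.2168  2.279   0.6986  0.3807 -1.9674]
[[-0.8391  0.3898  0.3795]
 [ 0.472   0.8684  0.1517]
 [-0.2705  0.3064 -0.9127]]
tool F [-0.2938 -0.0949  1.1705] moment tool [ 0.4387  0.3777 -0.0108] rel tip tool [ -1.3328  -1.005  -24.6391]
goal shift [0. 0. 0.] turn [ 0.001  0.    -0.001]
```

Call:
step_arm --deltas '[[0.1,[0,0,0.01],[0,0,0]],[0.1,[0,0,0.02],[0,0,0]],[0.1,[0,0,0.03],[0,0,0]],[0.1,[0,0,0.03],[0,0,0]],[0.1,[0,0,0.03],[0,0,0]]]'

```text
time: 16.18
eef_pos: [0.5443, -0.0448, 0.1008]
eef_rot: [0.226, 0.951, 0.12, 0.171]
force: [-2.2, -0.4, 1.9]
opening: 0.0237
grasp_force: 55.0
```

```bash
python3 st.py
```

```text
16.1833 pos [ 0.5443 -0.0448  0.1008] F [-2.167  -0.4187  1.936 ] open 0.023744927000835695 grip 54.95926380157471 q [-0.2428  0.224   2.2774  0.7072  0.3758 -1.9753]
[[-0.839   0.3898  0.3795]
 [ 0.4721  0.8684  0.1516]
 [-0.2705  0.3064 -0.9127]]
tool F [ 0.2583  0.3347 -5.4821] moment tool [ 0.424   0.4112 -0.0272] rel tip tool [ -1.3539  -1.0225 -21.646 ]
goal shift [0. 0. 0.] turn [ 0.001  0.    -0.001]
```

Call:
step_arm --deltas '[[0.1,[0,0,0.015],[0,0,0]],[0.1,[0,0,0.03],[0,0,0]],[0.1,[0,0,0.045],[0,0,0]],[0.1,[0,0,0.06],[0,0,0]],[0.1,[0,0,0.06],[0,0,0]],[0.1,[0,0,0.06],[0,0,0]]]'

```text
time: 16.68
eef_pos: [0.5466, -0.0439, 0.0953]
eef_rot: [0.227, 0.951, 0.12, 0.171]
force: [-4.8, -1.5, 5.9]
opening: 0.0238
grasp_force: 55.0
```

```bash
python3 st.py
```

```text
16.6833 pos [ 0.5466 -0.0439  0.0953] F [-4.7501 -1.5373  5.9439] open 0.02381296124758128 grip 54.965726137161255 q [-0.2396  0.2388  2.274   0.7254  0.366  -1.9919]
[[-0.839   0.3898  0.3796]
 [ 0.4721  0.8684  0.1517]
 [-0.2705  0.3064 -0.9127]]
tool F [  0.8135  -0.4154 -10.29  ] moment tool [0.4374 0.4554 0.0051] rel tip tool [ -1.3572  -1.0052 -15.5538]
goal shift [0. 0. 0.] turn [ 0.001  0.    -0.001]
```

Call:
step_arm --deltas '[[0.1,[0,0,0.01],[0,0,0]],[0.1,[0,0,0.024],[0,0,0]],[0.1,[0,0,0.024],[0,0,0]],[0.1,[0,0,0.024],[0,0,0]],[0.1,[0,0,0.024],[0,0,0]]]'

```text
time: 17.1
eef_pos: [0.5476, -0.0436, 0.0932]
eef_rot: [0.227, 0.951, 0.12, 0.171]
force: [-6.0, -1.3, 7.9]
opening: 0.024
grasp_force: 55.0
```

Run:
```python
exec(open("st.py").read())
S=bot.capture("scene");L=lambda P:np.round(proj(S,P))
a=S["pixels"][:,:,::-1];cv2.imwrite("pics/c7.png",crop(a,250,190,160,120,5))
```

```text
17.1 pos [ 0.5476 -0.0436  0.0932] F [-5.9508 -1.2616  7.8628] open 0.023997073820284657 grip 54.9682080745697 q [-0.2385  0.2444  2.2726  0.7327  0.3622 -1.9987]
[[-0.839   0.3898  0.3797]
 [ 0.4721  0.8684  0.1516]
 [-0.2706  0.3065 -0.9126]]
tool F [  1.4303  -0.0558 -12.4554] moment tool [ 0.4657  0.5582 -0.0537] rel tip tool [ -1.4163  -1.0231 -13.2503]
goal shift [0. 0. 0.] turn [ 0.001  0.    -0.001]
```

View pics/c7.png

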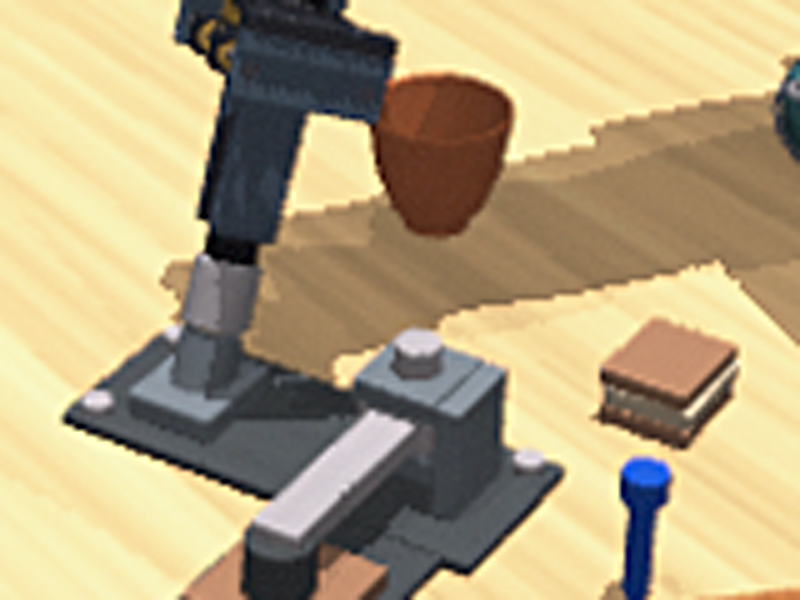

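The picture shows the pin head seated on the fork at (417,352). The gun is square on the nipple, with its mouth just above the boss at (215,330), and the cup and tiles have not moved. The 12.5 N axial push means the nipple is sunk about 7.8 mm. Handing in.

```bash
python3 -c "
from cell import bot
print(bot.job_done())"
```

```text
the job is handed in; nothing more can be done
None
```

The job is handed in, with no verdict returned: the pin's head is seated on the fork, and the gun appears snapped home, still gripped and pressed on at about 12.5 N, which sinks the nipple roughly 8 mm. Pressing the pin home read 40.1 N at the closed fingertips, right at the 40 N limit set for the arm and gripper body.

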